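# Set the casement stay on its end hole

## Task

Open the window wider: first lift the flat steel stay off its pin and lay it down clear of the pin, letting go, without moving the sash. Then swing the sash outwards to about 45 degrees while the stay lies there, take up the stay again, and drop its end hole (the one furthest from the sash) over the same pin, right down, and let go. Leave the kitchen things on the sill where they are, and do not throw the sash open past 60 degrees.

Things in the scene. Friction and masses are not known exactly. Their poses are not given: they have to be found in the camera images.
- stay: Flat steel bar 24 mm wide, 8 mm thick, with three 13 mm holes. Origin: its pivot under the sash's lower rail, 130 mm from the hinge, half-way up the bar; x runs along the bar to its tail end (x = 197 mm), z up. It swivels freely sideways and its tail lifts up to 0.9 rad; a stop in the pivot holds it level, 54 mm over the sill, when laid down. The pivot moves with the sash. 150 g.
- near_hole (a point): Centre of the hole nearest the pivot, on the stay, 106 mm from the pivot, half-way up the bar. It is on the pin at the start.
- end_hole (a point): Centre of the hole furthest from the pivot, on the stay, 172 mm from the pivot, half-way up the bar. It is to end on the pin. (A third hole lies half-way between the two.) It meets the pin when the sash is at about 0.77 rad.
- tail (a point): On the stay's middle line, 175 mm from the pivot, half-way up the bar (54 mm over the sill when level). Free at the start to be pinched across the bar's 24 mm width; anything below it is at most 30 mm high. With the end hole near the pin, the guard plate leaves no room for a finger here: hold the tab then.
- tab_centre (a point): Centre of the black upright tab on the stay, 78 mm from the pivot, 24 mm above the middle of the bar: 12 mm thick across the bar, 26 mm along it, 40 mm high (58 to 98 mm over the sill when level). With the sash nearly shut it is too close to the sash for a gripper.
- pin_axis (a point): Axis of the fixed upright steel pin, 54 mm over the sill, where a seated hole's centre comes. Pin 8 mm across, round top at 76.5 mm, on a brass block 49.5 mm high; the bar must rise over 27 mm at the pin to pass it. Axes are the window's: x outwards from the room, y left, z up. If the sash opens with the stay lying on the robot's side of the pin, the bar comes to lean lightly on the pin.
- guard_mid (a point): Top middle of the fixed brass guard plate beside the pin, along the bar: 4 mm thick, 60 mm long, 70 mm high. It stands 22 mm from the pin axis on the side away from the hinge, so 8 mm from the edge of a seated bar; the other side of the pin (towards the robot and the hinge) is clear, and the stay is best laid down there.
- sash_hinge (a point): On the upright hinge axis of the sash, 54 mm over the sill. Same axes as the pin's point.
- knob_centre (a point): Centre of the brass knob standing on the sash's top edge, 200 mm from the hinge: upright cylinder 20 mm across, 34 mm high, its foot on the sash top at 250 mm over the sill. The sash is 28 mm thick and 250 mm wide.
- sash (a joint): Angle of the sash, rad: 0 shut, growing as its free end swings outwards (anticlockwise from above), about 0.24 at the start. A light friction hinge (0.22 N m) that stays where it is left.
- dabba: Round steel spice box, 145 mm across, 84 mm high, origin under its centre. Bystander.
- bowl: Green glass bowl, 120 mm across, 55 mm high, origin under its centre. Bystander.
- mortar: Wooden mortar, 104 mm across, 85 mm high, origin under its centre. Bystander.
- bottle: Yellow plastic bottle with a red twist cap, 70 mm across, 189 mm high, origin under its centre. Bystander.
- pan: Small aluminium pan, 130 mm across, 45 mm high, black handle 105 mm out along its own -x, origin under its centre. Bystander.
- tumbler: Steel tumbler, 66 mm across, 90 mm high, origin under its centre. Bystander.
- spice_jar: Amber jar, 48 mm across, 70 mm high, outside the window line, origin under its centre. Bystander.

How it is judged (in metres and radians):
On the way, in this order (a step that is already met when the one before it is completed fails the run):
1. the stay lies level, off the pin and let go, with the sash still near its start (horizontal distance between near_hole and pin_axis above 0.012 m and height (world z) of end_hole below 0.0585 m and contact force between stay and the fingers below 0.1 N and value of joint sash below 0.36 rad), for 0.2 s.
2. the sash has been swung to about 45 degrees (0.6 to 0.95 rad) with the stay still lying level, off the pin and not touched (value of joint sash between 0.6 and 0.95 rad and height (world z) of end_hole below 0.0585 m and contact force between stay and the fingers below 0.1 N and horizontal distance between end_hole and pin_axis above 0.008 m), for 0.2 s.
At the end, for the whole second after the job is handed in: The end hole is over the pin (centres within 4.5 mm seen from above) and the stay lies right down (end hole no more than 58.5 mm over the sill), let go, with the sash at rest (horizontal distance between end_hole and pin_axis below 0.0045 m and height (world z) of end_hole below 0.0585 m and contact force between stay and the fingers below 0.1 N and velocity of joint sash between -0.03 and 0.03 rad/s); the robot touches nothing.
It fails at once if a kitchen thing on the sill is moved more than 30 mm (distance of any of dabba, bowl, mortar, bottle, pan, tumbler, spice_jar from where it was at the start of the episode above 0.03 m).
It fails at once if the sash is thrown open past 60 degrees (value of joint sash above 1.05 rad).
It also fails if it takes over 72 s, if anything falls off the work surface, if the arm or the gripper's body presses on something with over 40 N, if the wrist force passes 120 N, or if a joint passes its speed limit or range.

## Robot

A 6-joint arm with a two-finger parallel gripper is mounted at the origin on the work surface. World frame = base frame: x ahead of the robot, y to its left, z up, the work surface at z = 0. Lengths are in mm, angles in rad, forces in N, time in s.
With the tool pointing down it reaches from about 300 to 775 mm from the base axis. Payload 14.6 kg.
Tool frame: the origin (TCP) lies at the very end of the fingers, on their centre line; the grasp point (between the pads) lies 19 mm behind it; z points along the fingers, y is the direction in which the jaws open and shut (so a half turn about z gives the same grasp; the last joint's range is limited). The gripper opens to 94 mm and grips with 3 to 60 N. Pads are 16 mm wide; open, the fingers measure 119 mm over their backs; the gripper's body (75 mm by 177 mm) begins 78 mm behind the grasp point.
Start: joints at [-1.33, 0.3, 1.521, -0, 1.321, -0.067], TCP at [166.622, -524.143, 205.446] pointing down, gripper open.
Joint ranges: [-3.03, 3.03], [-0.79, 2.21], [0.23, 2.52], [-1.04, 4.18], [0, 3.07], [-2.55, 2.55]. Speed limits (rad/s): [2.22, 2.22, 2.57, 3.14, 3.14, 3.14].

## Interface

Orientations are given as [roll, pitch, yaw] about the fixed x, y, z axes, in that order (R = Rz(yaw) Ry(pitch) Rx(roll)).
In Python, from cell import manip gives the robot as it stands.
- The arm moves only by the shell command python3 -m inch 'ROWS' [FORCE]. ROWS is a JSON object of lists of equal length, an entry for each row: "grip": the opening, from -1 (shut) to 1 (fully open), so that 0 is half open; "travel": the shift along the world's x, y, z in cm, a list of three; "turn": the turn, a rotation vector about the world's x, y, z in degrees, a list of three. A call has 1 to 10 rows; each row is the pose to reach, as a shift and turn from the pose measured when the call began; what a row does not reach only later rows make up. A row lasts 1/8 s, in which the tool goes at most 62.5 mm and 10.7 degrees, less where a joint would pass 70% of its speed; a pose out of reach is approached as far as the arm can. A call with a gripper value outside its range is refused whole. The fingers move at their own pace and stop on an object; FORCE is the grip in N (left out, the last holds). Time passes only in rows, so rows that repeat a pose let the fingers close. It gives the time, the measured TCP pose, the force and the opening at its end, in the units of the state.
- manip.read_state(): the state, without advancing time (a new reading comes with each control period).
- manip.camera(name): name is "scene" or "top"; returns (picture, depth): 400x640x3 uint8, red, green, blue; 400x640 float32, mm along the optical axis (not along the pixel's ray), 0 where there is no reading.
- manip.calibration(name): a dict with "fx", "fy", "cx", "cy" (pixels), "k1" (the pictures are not rectified: a ray, as slopes to the right and down, at radius r is drawn at 1 + k1 r^2 times it, then the intrinsics apply), "world_from_camera" (4x4, takes a point from camera to world coordinates). Camera axes: x right, y up, looking along -z (the intrinsics and any distortion apply to the point x, -y, -z); pixel columns grow to the right and rows downward; lengths in mm; the calibration is good to about 2 mm. A picture is of the moment at which its call begins. calibration takes no time and is no camera call.
- manip.sign_off(): hands the job in, once; it reports no verdict.
Trained networks look in the newest picture that a camera, given by its name, has taken for a name from the list of things; names that differ only in an ending like _2 or _b are one class to them, and where a whole thing is asked for, a point or a joint stands for the part that bears it (a point fixed in the world has none). Each returns a list of dicts, best first, with "p" (0 to 1); they miss things now and then, are a little off and sometimes report something else, mostly with a low value. They report only what shows in the picture. A call takes as long as a camera call.
- manip.look_for(camera, label): "bbox" ([left, top, right, bottom] in pixels, round what is visible of it).
The state is a dict: "clock": time; "joints": joint angles; "qd": joint speeds; "effort": joint torques, N m; "eef_pos": TCP position; "eef_rot": TCP orientation; "wrist_force": force on the tool from outside, world axes, zero at the start; "moment": the same for the moment, N m; "finger_gap": finger opening in mm.
Only numpy, scipy, OpenCV 4.12 (cv2) and the standard library are available. Lean on these libraries where they do the work, as an engineer would, in place of code of your own. Each camera call takes 0.05 s, during which the arm holds its last target.

## Working session

There is one attempt and no reset: what is moved stays moved. The work goes in short steps, Python scripts to look and compute and a shell command to move; the robot and the scene stay as the last step left them, time stands still between calls to the robot, and variables do not carry over. Pictures are saved under pics/ and viewed, and the job is handed in when it is done.

```bash
mkdir -p pics; ls; cat > h.py <<'E'
import numpy as np, cv2
from cell import manip
def snap(cam,name):
    p,d=manip.camera(cam); cv2.imwrite('pics/'+name+'.png',p[:,:,::-1]); np.save('/tmp/'+name+'.npy',d); return p,d
def ray(cam,u,v):
    c=manip.calibration(cam); K=np.array([[c['fx'],0,c['cx']],[0,c['fy'],c['cy']],[0,0,1.]])
    q=cv2.undistortPoints(np.array([[[u,v]]],float),K,np.array([c['k1'],0,0,0.]))[0,0]
    T=np.array(c['world_from_camera']); return T[:3,3],T[:3,:3]@np.array([q[0],-q[1],-1.])
def atz(cam,u,v,z):
    o,r=ray(cam,u,v); return o+r*(z-o[2])/r[2]
def atd(cam,u,v,d):
    o,r=ray(cam,u,v); return o+r*d
def proj(cam,P):
    c=manip.calibration(cam);T=np.array(c['world_from_camera']);p=T[:3,:3].T@(np.array(P,float)-T[:3,3])
    a=p[0]/-p[2];b=-p[1]/-p[2];s=1+c['k1']*(a*a+b*b);return c['fx']*a*s+c['cx'],c['fy']*b*s+c['cy']
E
python3 - <<'E'
from h import *
print(manip.read_state())
for c in('scene','top'):
    snap(c,c+'0'); k=manip.calibration(c); print(c,k['fx'],k['k1'],np.round(k['world_from_camera'],3).tolist())
    for l in ['stay','near_hole','end_hole','tail','tab_centre','pin_axis','guard_mid','sash_hinge','knob_centre','sash']:
        try:r=manip.look_for(c,l)
        except Exception as e: r=str(e)
        print(c,l,[( [round(x) for x in a['bbox']],round(a['p'],2)) for a in r[:2]] if not isinstance(r,str) else r)
E
```

```text
pics
{'clock': 0.0, 'joints': array([-1.32957623e+00,  3.00478528e-01,  1.52156776e+00, -2.71712653e-05,
        1.32069304e+00, -6.66025232e-02]), 'qd': array([ 0.00063133,  0.00060725,  0.00129501, -0.00027885, -0.00039627,
       -0.00085008]), 'effort': array([ 3.29821614e-04, -5.31805229e+01, -3.52730477e+01,  7.07738986e-02,
        2.43594573e-02, -9.89643763e-05]), 'eef_pos': array([ 166.56909264, -523.90160191,  204.88788805]), 'eef_rot': array([-3.14044677e+00, -5.00550984e-05,  3.07829327e-01]), 'wrist_force': array([0.00276403, 1.10144293, 0.88143808]), 'moment': array([-0.01548688,  0.0133708 , -0.04819571]), 'finger_gap': 93.86201233437194}
scene 494.846162168723 0.05402508675933856 [[0.813, 0.503, -0.295, 93.066], [-0.583, 0.698, -0.416, -663.236], [-0.004, 0.51, 0.86, 1532.121], [0.0, 0.0, 0.0, 1.0]]
scene stay []
scene near_hole [([299, 216, 322, 269], 0.58)]
scene end_hole [([300, 217, 320, 268], 0.58)]
scene tail [([301, 217, 322, 265], 0.68)]
scene tab_centre [([300, 216, 319, 268], 0.86)]
scene pin_axis [([229, 69, 473, 362], 0.92)]
scene guard_mid [([235, 176, 2
[... 290 characters left out ...]
.018, 0.996, -0.09, 436.209], [-1.0, -0.018, 0.005, -2.338], [0.003, 0.09, 0.996, 1370.942], [0.0, 0.0, 0.0, 1.0]]
top stay [([303, 191, 350, 236], 0.86)]
top near_hole [([306, 192, 343, 233], 0.83), ([102, 122, 474, 232], 0.74)]
top end_hole [([306, 191, 345, 234], 0.77)]
top tail [([308, 194, 343, 231], 0.78), ([378, 229, 407, 248], 0.35)]
top tab_centre [([308, 195, 346, 235], 0.66)]
top pin_axis [([103, 122, 474, 231], 0.82), ([257, 169, 347, 232], 0.64)]
top guard_mid [([103, 125, 476, 231], 0.6)]
top sash_hinge [([104, 125, 478, 233], 0.88), ([305, 192, 342, 231], 0.66)]
top knob_centre [([256, 168, 348, 233], 0.65)]
top sash [([258, 170, 348, 232], 0.93), ([413, 230, 434, 249], 0.56)]
```

```bash
python3 - <<'E'
import cv2
a=cv2.imread('pics/scene0.png');b=cv2.imread('pics/top0.png')
cv2.imwrite('pics/sc0c.png',cv2.resize(a[130:290,220:420],None,fx=4,fy=3.75*4/3.75*0+3.7,interpolation=cv2.INTER_CUBIC)[:592])
cv2.imwrite('pics/tp0c.png',cv2.resize(b[150:260,240:400],None,fx=5,fy=5,interpolation=cv2.INTER_CUBIC))
E
```

```text
(no output)
```

View pics/scene0.png

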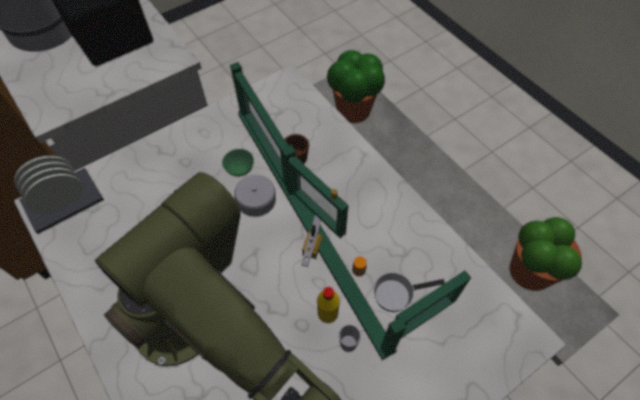

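View pics/top0.png

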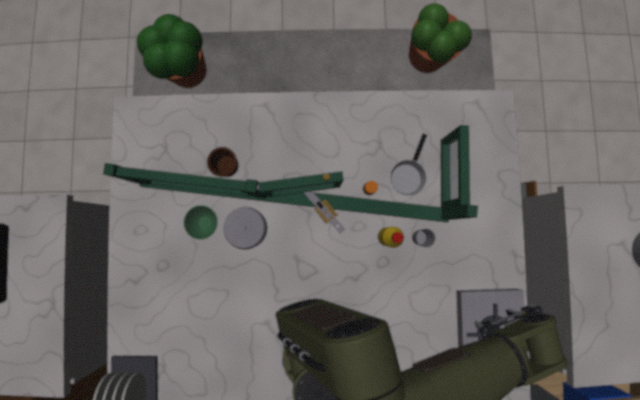

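View pics/sc0c.png

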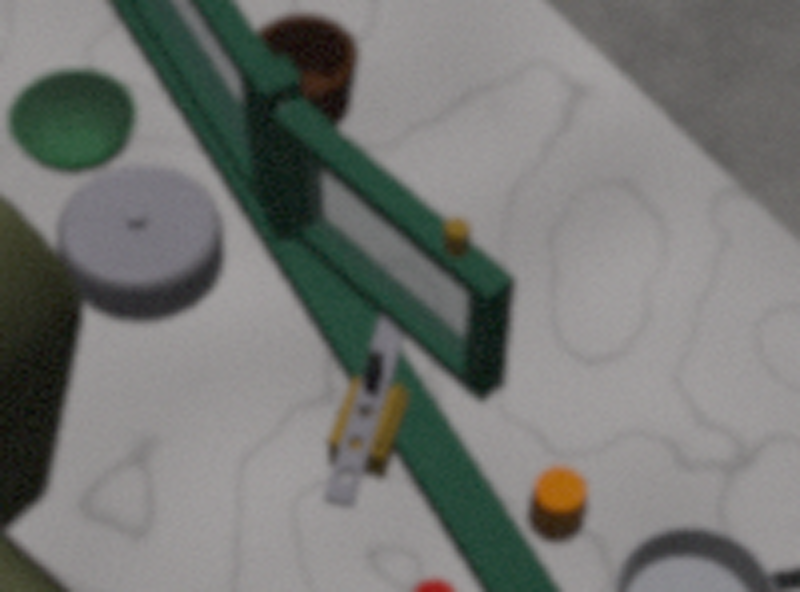

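View pics/tp0c.png

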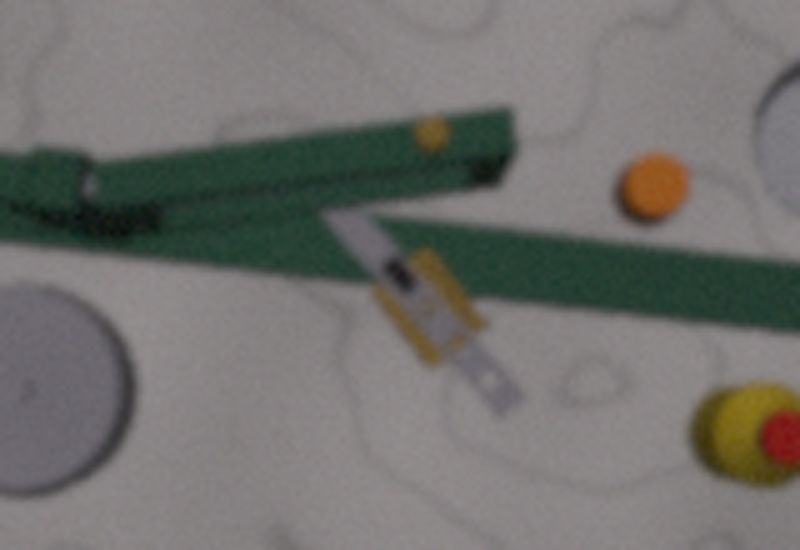

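```bash
python3 - <<'E'
import cv2
a=cv2.imread('pics/scene0.png');b=cv2.imread('pics/top0.png')
cv2.imwrite('pics/sc0d.png',cv2.resize(a[210:274,290:340],None,fx=9,fy=9,interpolation=cv2.INTER_CUBIC))
cv2.imwrite('pics/tp0d.png',cv2.resize(b[185:240,295:355],None,fx=10,fy=10,interpolation=cv2.INTER_CUBIC))
E
```

```text
(no output)
```

View pics/sc0d.png

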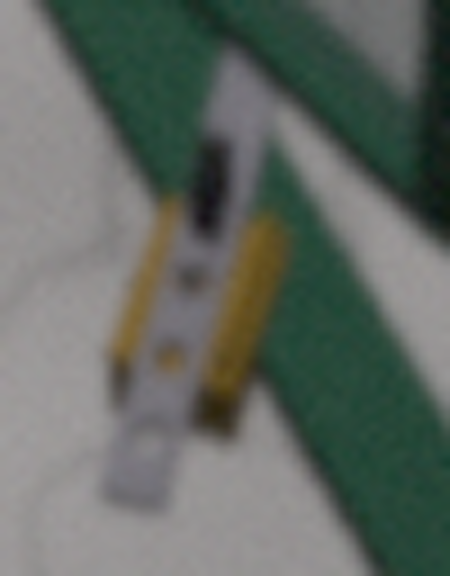

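View pics/tp0d.png

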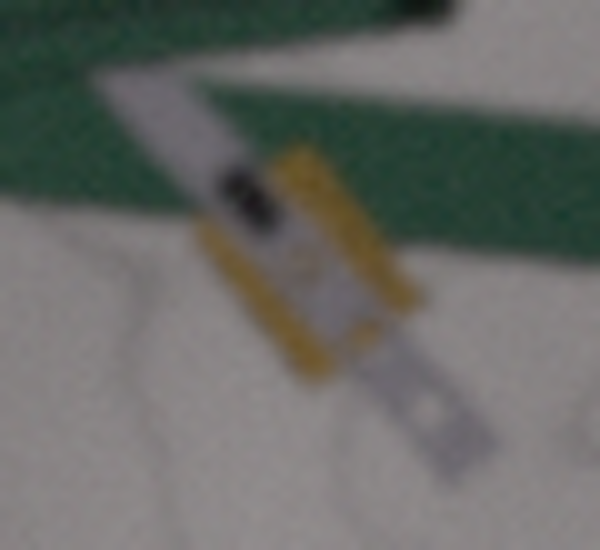

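```bash
python3 - <<'E'
from h import *
def T(x,y): return (x+.5)/10-.5+295,(y+.5)/10-.5+185
def S(x,y): return (x+.5)/9-.5+290,(y+.5)/9-.5+210
for n,t,s,z in [('near',(305,262),(190,278),57),('mid',(365,335),(170,355),57),('end',(430,408),(148,443),57),('tailend',(470,460),(138,500),58),('tabtop',(240,183),(214,160),98),('guardtop far',(298,155),None,70),('guard near',(410,300),None,70)]:
    print(n,'top',atz('top',*T(*t),z).round(1), 'scene',atz('scene',*S(*s),z).round(1) if s else '')
b=cv2.imread
print('knob top', atz('top',240+432/5-.4,150+130/5-.4,284).round(1), atz('scene',220+456/4-.4,130+226/3.7-.4,284).round(1))
# frame direction
p=[atz('top',240+x/5,150+y/5,0).round(1) for x,y in((0,240),(350,277),(480,295),(800,330))];print(p)
print('hinge', atz('top',240+85/5,150+185/5,250).round(1),)
D=np.load('/tmp/top0.npy')
for u,v in((300,180),(330,176),(322,203),(335,222),(338,228)): print(u,v,atd('top',u,v,D[v,u]).round(1))
E
```

```text
near top [506.  -32.9  57. ] scene [503.2 -31.5  57. ]
mid top [480.7 -52.9  57. ] scene [479.1 -53.1  57. ]
end top [455.5 -74.5  57. ] scene [452.2 -77.4  57. ]
tailend top [437.6 -87.6  58. ] scene [436.2 -94.2  58. ]
tabtop top [530.3 -11.   98. ] scene [526.8 -14.6  98. ]
guardtop far top [541.6 -31.   70. ] scene 
guard near top [491.8 -67.8  70. ] scene 
knob top [593.9 -32.3 284. ] [592.1 -32.2 284. ]
[array([559.9, 268.8,   0. ]), array([529.,  19.,   0.]), array([514.5, -73.4,   0. ]), array([ 485.3, -301.2,    0. ])]
hinge [568.8 169.4 250. ]
300 180 [587.5  43.3 247.6]
330 176 [597.4 -45.  250.1]
322 203 [532.5 -23.   58.5]
335 222 [467.  -65.9  60.5]
338 228 [446.5 -75.7  58.9]
```

```bash
python3 - <<'E'
from h import *
D=np.load('/tmp/top0.npy')
for n,u,v in(('cap',397,237),('tumbler',424,238),('dabba',245,228),('jar',370,187),('pan',407,178)): print(n,atd('top',u,v,D[v,u]).round(1))
E
python3 -m inch '{"grip":[0,0,0,0,0,0,0,0,0,0],"travel":[[0,0,5],[3,5,6],[6.5,10,6],[10,15.5,6],[13.5,21,6],[17,26.5,6],[20.5,32,6],[24,37.5,6],[27.5,43,4],[28.6,44.7,0]],"turn":[[0,0,2],[0,0,5],[0,0,8],[0,0,11],[0,0,14],[0,0,17],[0,0,20],[0,0,22.9],[0,0,22.9],[0,0,22.9]]}' 20
```

```text
cap [ 414.5 -248.6  188.6]
tumbler [ 405.5 -383.1    5.1]
dabba [451.7 236.9  76.3]
jar [ 583.1 -186.9   71.4]
pan [ 621.  -330.7    4. ]
clock: 2.35
eef_pos: [454.5, -75.0, 206.3]
eef_rot: [3.138, -0.003, 0.709]
wrist_force: [0.9, -0.2, -0.9]
finger_gap: 47.1
```

```bash
python3 -m inch '{"grip":[0,0,0,0,0,0],"travel":[[-0.1,-0.1,-4],[-0.2,-0.2,-8.5],[-0.2,-0.2,-12.5],[-0.2,-0.2,-15.5],[-0.2,-0.2,-16.6],[-0.2,-0.2,-16.6]],"turn":[[0,0,0],[0,0,0],[0,0,0],[0,0,0],[0,0,0],[0,0,0]]}' 20
python3 - <<'E'
from h import *
for c in('scene','top'):
    p,d=snap(c,c+'1')
a=cv2.imread('pics/scene1.png');b=cv2.imread('pics/top1.png')
x=cv2.resize(a[180:290,250:370],None,fx=5,fy=5,interpolation=cv2.INTER_CUBIC)
y=cv2.resize(b[170:250,300:360],None,fx=6.5,fy=6.875,interpolation=cv2.INTER_CUBIC)[:, :]
cv2.imwrite('pics/m1.png',x);cv2.imwrite('pics/n1.png',y)
print(proj('scene',manip.read_state()['eef_pos']))
E
```

```text
clock: 3.1
eef_pos: [452.6, -77.1, 40.5]
eef_rot: [3.138, -0.002, 0.709]
wrist_force: [-0.0, -0.4, 0.3]
finger_gap: 47.0
(np.float64(306.31528047328516), np.float64(260.5878512717754))
```

View pics/m1.png

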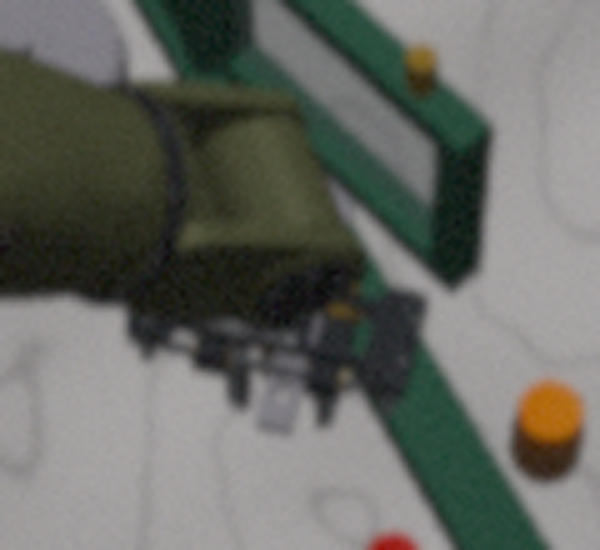

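View pics/n1.png

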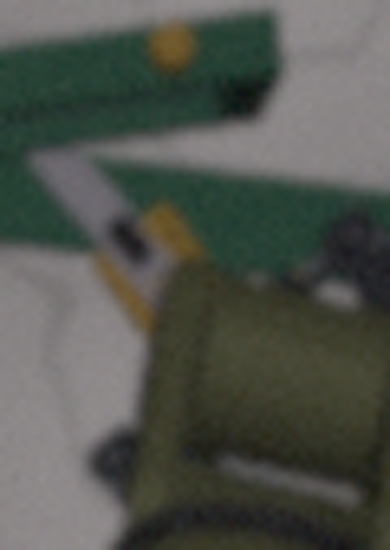

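The scene crop shows the two fingers at about (240,390) and (325,410), with the bar's tail between them at (278,400). Closing.

```bash
python3 -m inch '{"grip":[-1,-1,-1,-1,-1],"travel":[[0,0,0],[0,0,0],[0,0,0],[0,0,0],[0,0,0]],"turn":[[0,0,0],[0,0,0],[0,0,0],[0,0,0],[0,0,0]]}' 20
python3 - <<'E'
import numpy as np
d=np.array([-.76,-.649])
for t in (.1,.2,.3,.36):
    # grasp contact: TCP 14 below bar mid
    r=175-0; s=-14+0.5
    x=r*np.cos(t)-s*np.sin(t); z=r*np.sin(t)+s*np.cos(t)
    dx=x-r; print(t,np.degrees(t),np.round(dx*d/10,2),round((z-s)/10,2), 'turn',np.round(np.degrees(t)*np.array([-.649,.76]),1))
E
```

```text
clock: 3.82
eef_pos: [453.2, -77.2, 41.5]
eef_rot: [3.137, -0.004, 0.709]
wrist_force: [1.2, 0.3, 0.3]
finger_gap: 23.7
0.1 5.729577951308233 [-0.04 -0.03] 1.75 turn [-3.7  4.4]
0.2 11.459155902616466 [0.06 0.05] 3.5 turn [-7.4  8.7]
0.3 17.188733853924695 [0.29 0.25] 5.23 turn [-11.2  13.1]
0.36 20.626480624709636 [0.49 0.42] 6.25 turn [-13.4  15.7]
```

```bash
python3 -m inch '{"grip":[-1,-1,-1,-1,-1,-1,-1,-1],"travel":[[0,0,0.8],[0.03,0.03,1.6],[0.1,0.1,2.4],[0.2,0.17,3.2],[0.3,0.26,4.0],[0.45,0.38,4.8],[0.66,0.56,5.5],[0.66,0.56,5.5]],"turn":[[0,0,0],[0,0,0],[0,0,0],[0,0,0],[0,0,0],[0,0,0],[0,0,0],[0,0,0]]}' 12
python3 - <<'E'
from h import *
for c in('scene','top'): snap(c,c+'2')
a=cv2.imread('pics/scene2.png');b=cv2.imread('pics/top2.png')
x=cv2.resize(a[180:290,250:370],None,fx=5,fy=5,interpolation=cv2.INTER_CUBIC)
y=cv2.resize(b[150:240,290:365],None,fx=5,fy=550/90,interpolation=cv2.INTER_CUBIC)
cv2.imwrite('pics/m2.png',np.hstack([x[:,150:],y])[:, :800]);print(manip.read_state()['wrist_force'])
E
```

```text
clock: 4.82
eef_pos: [460.0, -71.6, 96.9]
eef_rot: [3.136, -0.004, 0.709]
wrist_force: [-2.0, -0.5, -2.5]
finger_gap: 23.8
[-1.1122771  -0.46982048 -1.20582356]
```

View pics/m2.png

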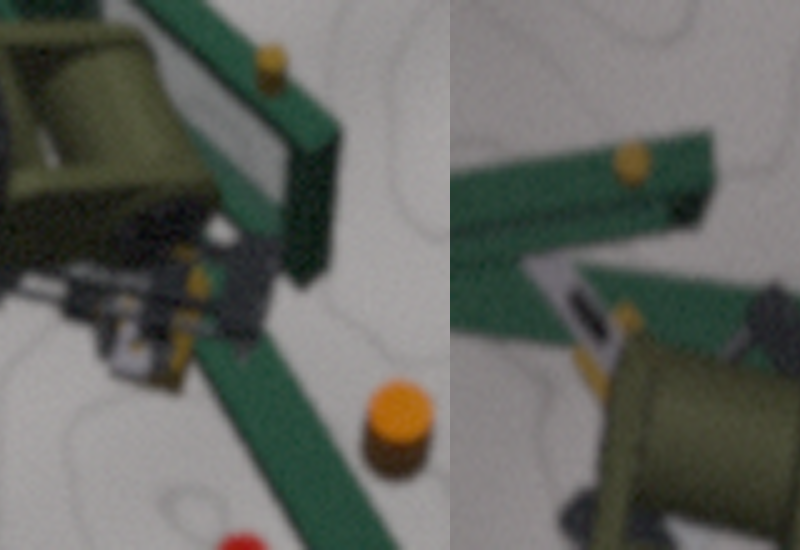

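```bash
python3 -m inch '{"grip":[-1,-1,-1,-1,-1,-1,-1,-1,-1],"travel":[[-0.6,0.85,0],[-1.25,1.7,0],[-1.8,2.6,0],[-2.3,3.4,0],[-2.4,3.4,0],[-2.8,3.2,-2.05],[-3.05,3.1,-3.8],[-3.1,3.05,-5.4],[-3.1,3.05,-5.5]],"turn":[[0,0,-3.5],[0,0,-7],[0,0,-10.5],[0,0,-14],[0,0,-14],[0,0,-14],[0,0,-14],[0,0,-14],[0,0,-14]]}'
python3 - <<'E'
from h import *
for c in('scene','top'): snap(c,c+'3')
a=cv2.imread('pics/scene3.png');b=cv2.imread('pics/top3.png')
x=cv2.resize(a[180:290,250:370],None,fx=5,fy=5,interpolation=cv2.INTER_CUBIC)
y=cv2.resize(b[150:240,290:365],None,fx=5,fy=550/90,interpolation=cv2.INTER_CUBIC)
cv2.imwrite('pics/m3.png',np.hstack([x[:,150:],y])[:, :800]);print(manip.read_state()['wrist_force'])
E
```

```text
clock: 6.05
eef_pos: [428.4, -41.3, 40.7]
eef_rot: [3.138, -0.002, 0.466]
wrist_force: [-2.1, -1.0, 2.0]
finger_gap: 23.9
[-2.04222322 -1.33664481  0.87335013]
```

View pics/m3.png

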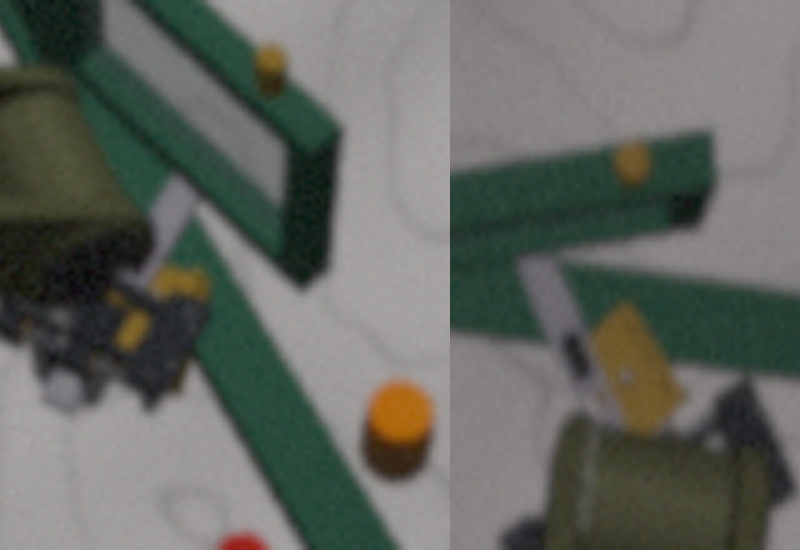

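The top crop shows the bar left of the exposed pin (627,377), and the sash is unmoved. Letting go and rising.

```bash
python3 -m inch '{"grip":[0,0,0,0,0,0,0,0,0,0],"travel":[[0,0,0],[0,0,0],[0,0,0],[0,0,3],[0,0,8],[0,0,13],[-2,-2,18],[-4,-6,23],[-4,-10,27],[-4,-12,27]],"turn":[[0,0,0],[0,0,0],[0,0,0],[0,0,0],[0,0,0],[0,0,0],[0,0,0],[0,0,0],[0,0,0],[0,0,0]]}'
python3 - <<'E'
from h import *
for c in('scene','top'): snap(c,c+'4')
a=cv2.imread('pics/scene4.png');b=cv2.imread('pics/top4.png')
x=cv2.resize(a[180:290,250:370],None,fx=5,fy=5,interpolation=cv2.INTER_CUBIC)
y=cv2.resize(b[150:240,290:365],None,fx=5,fy=550/90,interpolation=cv2.INTER_CUBIC)
cv2.imwrite('pics/m4.png',np.hstack([x[:,150:],y])[:, :800]);print(manip.read_state()['wrist_force'])
for c in('scene','top'): print(c,[(np.round(r['bbox'],1),r['p']) for r in manip.look_for(c,'knob_centre')[:3]])
E
```

```text
clock: 7.4
eef_pos: [389.0, -163.3, 314.7]
eef_rot: [3.132, -0.006, 0.464]
wrist_force: [0.2, 0.8, -1.6]
finger_gap: 46.6
[-0.39418761  0.28759053 -0.34620238]
scene [(array([289.2, 157.2, 348.8, 262.9]), 0.81)]
top [(array([258. , 169.4, 345.8, 241.8]), 0.8)]
```

View pics/m4.png

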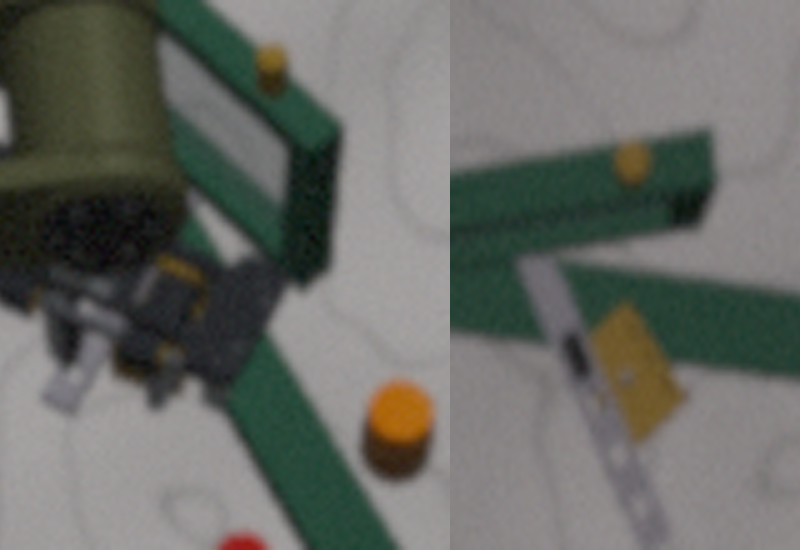

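```bash
python3 -c "
from h import *
print(atz('top',290+177.5/5-.5,150+377.5/6.111-.5,76).round(1))"
python3 -m inch '{"grip":[0,0,0,0,0,0,0,0,0,0],"travel":[[3,2,0],[6,4,0],[9,6,0],[12,8,0],[15,10,0],[18,12,0],[20.4,13.1,0],[20.4,13.1,0],[20.4,13.1,-3],[20.4,13.1,-3]],"turn":[[0,0,10],[0,0,20],[0,0,30],[0,0,40],[0,0,50],[0,0,60],[0,0,70],[0,0,70],[0,0,70],[0,0,70]]}'
python3 - <<'E'
from h import *
for c in('scene','top'): snap(c,c+'5')
a=cv2.imread('pics/scene5.png');b=cv2.imread('pics/top5.png')
x=cv2.resize(a[110:220,250:370],None,fx=5,fy=5,interpolation=cv2.INTER_CUBIC)
y=cv2.resize(b[120:210,290:365],None,fx=5,fy=550/90,interpolation=cv2.INTER_CUBIC)
cv2.imwrite('pics/m5.png',np.hstack([x[:,100:],y])[:, :800])
E
```

```text
[503.2 -32.3  76. ]
clock: 8.85
eef_pos: [591.3, -29.5, 279.4]
eef_rot: [3.142, -0.004, 1.685]
wrist_force: [0.3, -0.2, -0.0]
finger_gap: 46.3
```

View pics/m5.png

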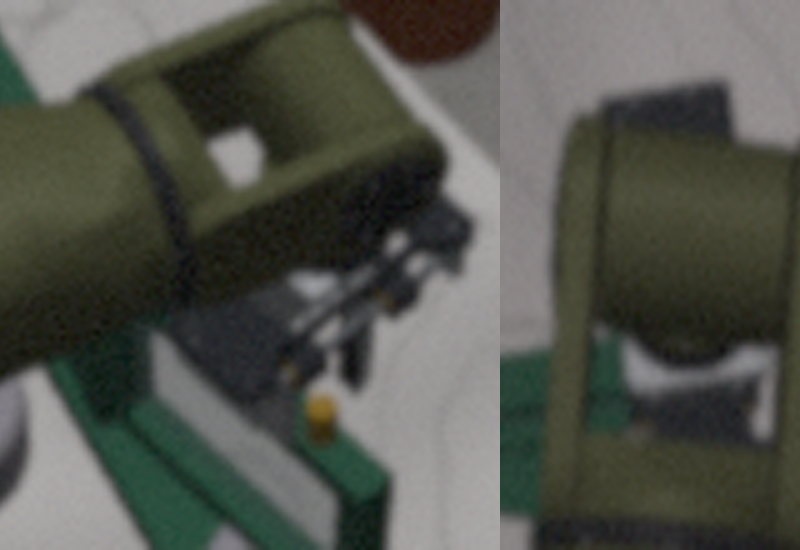

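```bash
python3 -c "
from h import *
e=manip.read_state()['eef_pos'];print(e)
for P in (e,e+[23,3,0],e-[23,3,0],(593,-32.2,284),(593,-32.2,250)):
  u,v=proj('scene',P);print(np.round([(u-250)*5-100,(v-110)*5]))"

```

```text
[592.25739308 -29.81378095 282.14384692]
[316. 402.]
[344. 380.]
[288. 425.]
[319. 403.]
[318. 433.]
```

```bash
python3 -m inch '{"grip":[0,0,0,-1,-1,-1,-1,-1],"travel":[[0.1,-0.2,-1],[0.1,-0.2,-2.3],[0.1,-0.2,-2.5],[0.1,-0.2,-2.5],[0.1,-0.2,-2.5],[0.1,-0.2,-2.5],[0.1,-0.2,-2.5],[0.1,-0.2,-2.5]],"turn":[[0,0,0],[0,0,0],[0,0,0],[0,0,0],[0,0,0],[0,0,0],[0,0,0],[0,0,0]]}' 15
python3 -c "
import numpy as np
H=np.array([571,166.6]);w=np.radians(-97.5)
f=lambda t:H+200*np.array([np.cos(w+t),np.sin(w+t)])
for t in np.linspace(.24,.77,9)[0:]:print(round(t,3),((f(t)-f(.24))/10).round(2),np.degrees(t-.24).round(1))"
```

```text
clock: 9.95
eef_pos: [593.3, -31.8, 257.4]
eef_rot: [3.137, -0.003, 1.686]
wrist_force: [0.1, -0.4, 1.7]
finger_gap: 19.7
0.24 [0. 0.] 0.0
0.306 [1.31 0.19] 3.8
0.372 [2.61 0.46] 7.6
0.439 [3.88 0.82] 11.4
0.505 [5.13 1.26] 15.2
0.571 [6.35 1.79] 19.0
0.638 [7.53 2.39] 22.8
0.704 [8.66 3.07] 26.6
0.77 [9.75 3.83] 30.4
```

```bash
python3 -m inch '{"grip":[-1,-1,-1,-1,-1,-1,-1,-1,-1,-1],"travel":[[0.65,0.08,0],[1.31,0.19,0],[2.61,0.46,0],[3.88,0.82,0],[5.13,1.26,0],[6.35,1.79,0],[7.53,2.39,0],[8.66,3.07,0],[9.75,3.83,0],[9.75,3.83,0]],"turn":[[0,0,1.9],[0,0,3.8],[0,0,7.6],[0,0,11.4],[0,0,15.2],[0,0,19],[0,0,22.8],[0,0,26.6],[0,0,30.4],[0,0,30.4]]}'
python3 - <<'E'
from h import *
for c in('scene','top'): snap(c,c+'6')
a=cv2.imread('pics/scene6.png');b=cv2.imread('pics/top6.png')
x=cv2.resize(a[150:270,250:370],None,fx=4,fy=4,interpolation=cv2.INTER_CUBIC)
y=cv2.resize(b[140:240,285:365],None,fx=4,fy=4.8,interpolation=cv2.INTER_CUBIC)
cv2.imwrite('pics/m6.png',np.hstack([x,y])[:, :800])
E
```

```text
clock: 11.2
eef_pos: [691.5, 8.2, 257.4]
eef_rot: [3.136, -0.004, 2.22]
wrist_force: [-3.6, 6.6, 3.2]
finger_gap: 19.6
```

View pics/m6.png

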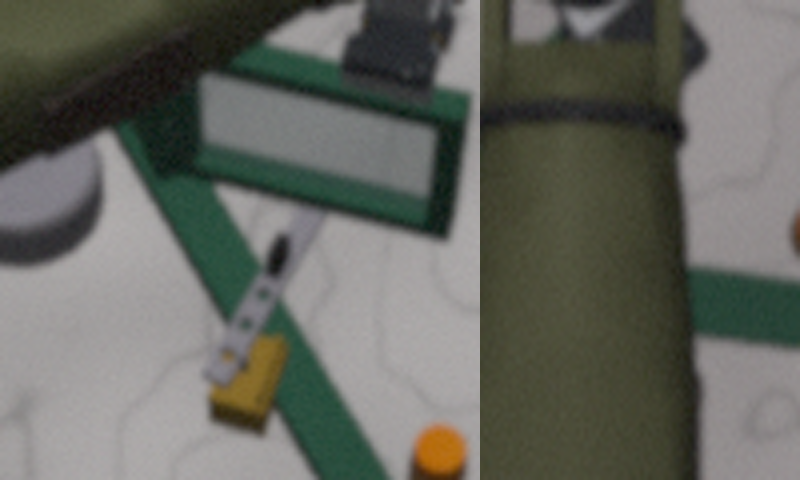

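```bash
python3 -m inch '{"grip":[-0.3,0,0,0,0,0,0,0,0,0],"travel":[[0,0,0],[0,0,0],[0,0,1.5],[0,0,5],[-2,-2,8],[-7,-5,8],[-12,-8.5,8],[-17,-12,8],[-22,-16,8],[-26,-19,8]],"turn":[[0,0,0],[0,0,0],[0,0,0],[0,0,0],[0,0,-5],[0,0,-15],[0,0,-25],[0,0,-35],[0,0,-45],[0,0,-55]]}'
python3 - <<'E'
from h import *
for c in('scene','top'): snap(c,c+'7')
a=cv2.imread('pics/scene7.png');b=cv2.imread('pics/top7.png')
x=cv2.resize(a[150:270,250:370],None,fx=4,fy=4,interpolation=cv2.INTER_CUBIC)
y=cv2.resize(b[140:230,285:365],None,fx=7,fy=7,interpolation=cv2.INTER_CUBIC)
cv2.imwrite('pics/m7.png',x);cv2.imwrite('pics/n7.png',y)
E
```

```text
clock: 12.55
eef_pos: [429.4, -183.2, 338.9]
eef_rot: [3.134, -0.004, 1.253]
wrist_force: [0.8, 0.1, -0.4]
finger_gap: 46.8
```

View pics/m7.png

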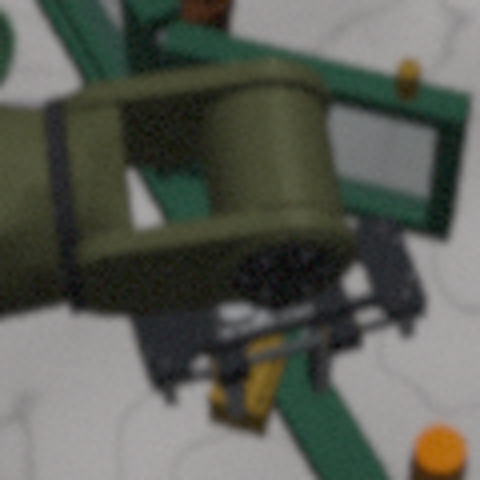

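View pics/n7.png

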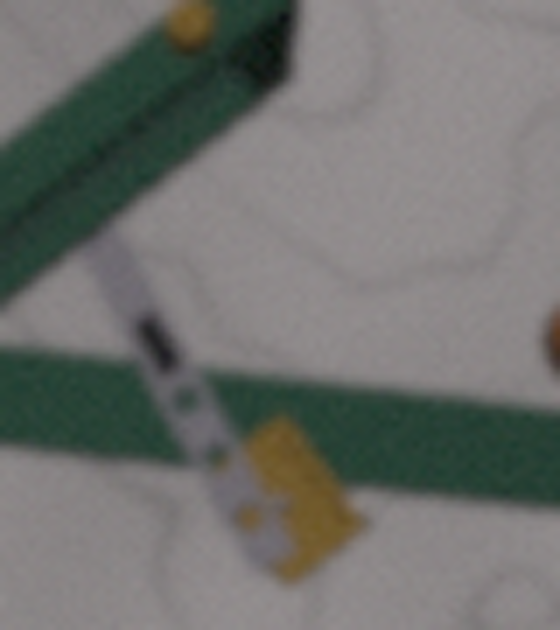

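```bash
python3 - <<'E'
from h import *
T=lambda x,y:(285+(x+.5)/7-.5,140+(y+.5)/7-.5)
S=lambda x,y:(250+(x+.5)/4-.5,150+(y+.5)/4-.5)
for n,t,s,z in[('near',(187,400),(263,293),56),('mid',(217,457),(247,323),56),('end',(247,515),(229,355),56),('tab',(157,342),(281,245),98),('knob',(190,22),(410,68),284),('pin',(285,503),None,74)]:
    print(n,atz('top',*T(*t),z).round(1),atz('scene',*S(*s),z).round(1) if s else '')
print('guard',atz('top',*T(285,420),70).round(1),atz('top',*T(362,520),70).round(1))
E
```

```text
near [554.9  13.2  56. ] [555.2  14.5  56. ]
mid [526.7  -1.   56. ] [527.4  -1.3  56. ]
end [498.2 -15.1  56. ] [497.7 -17.3  56. ]
tab [579.   26.5  98. ] [581.   23.9  98. ]
knob [689.9   6.7 284. ] [690.8   5.3 284. ]
pin [502.8 -33.3  74. ] 
guard [543.1 -34.2  70. ] [494.1 -70.3  70. ]
```

```bash
python3 -m inch '{"grip":[0,0,0,0,0,0,0,0,0,0],"travel":[[3,4,0],[6,8,0],[9,12,0],[12,16.5,0],[15,20.9,0],[15,20.9,-4],[15,20.9,-8],[15,20.9,-12],[15,20.9,-14],[15,20.9,-14]],"turn":[[0,0,-9],[0,0,-18],[0,0,-27],[0,0,-36],[0,0,-44],[0,0,-44],[0,0,-44],[0,0,-44],[0,0,-44],[0,0,-44]]}'
python3 - <<'E'
from h import *
print(manip.read_state()['eef_pos'],manip.read_state()['eef_rot'])
a=snap('scene','scene8')
a=cv2.imread('pics/scene8.png')
x=cv2.resize(a[130:270,250:370],None,fx=4,fy=4,interpolation=cv2.INTER_CUBIC)
cv2.imwrite('pics/m8.png',x)
E
```

```text
clock: 13.9
eef_pos: [578.7, 25.2, 198.9]
eef_rot: [3.134, -0.001, 0.484]
wrist_force: [1.2, 0.0, 0.8]
finger_gap: 46.8
[578.6512166   25.21018428 198.9081165 ] [ 3.13416573e+00 -1.40575615e-03  4.84320347e-01]
```

View pics/m8.png

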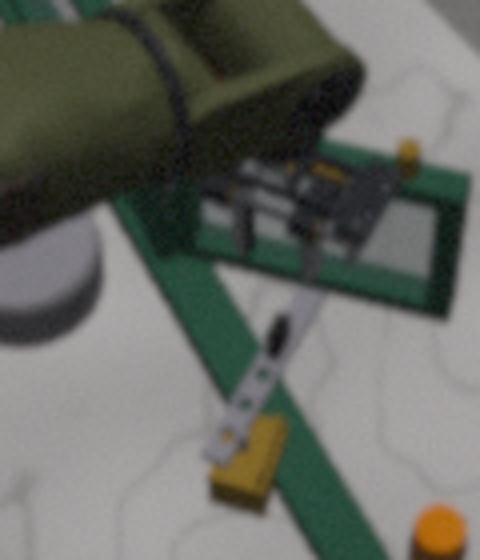

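```bash
python3 -m inch '{"grip":[0,0,0,0,0,-1,-1,-1,-1,-1],"travel":[[0,0.05,-4],[0,0.05,-8],[0,0.05,-11.5],[0,0.05,-13.4],[0,0.05,-13.5],[0,0.05,-13.5],[0,0.05,-13.5],[0,0.05,-13.5],[0,0.05,-13.5],[0,0.05,-13.5]],"turn":[[0,0,0],[0,0,0],[0,0,0],[0,0,0],[0,0,0],[0,0,0],[0,0,0],[0,0,0],[0,0,0],[0,0,0]]}' 15
python3 - <<'E'
from h import *
a=snap('scene','scene9')
a=cv2.imread('pics/scene9.png')
x=cv2.resize(a[150:270,250:370],None,fx=4,fy=4,interpolation=cv2.INTER_CUBIC)
cv2.imwrite('pics/m9.png',x)
E
```

```text
clock: 15.2
eef_pos: [578.8, 26.4, 65.5]
eef_rot: [3.135, -0.003, 0.484]
wrist_force: [-4.6, 6.2, 4.2]
finger_gap: 11.9
```

View pics/m9.png

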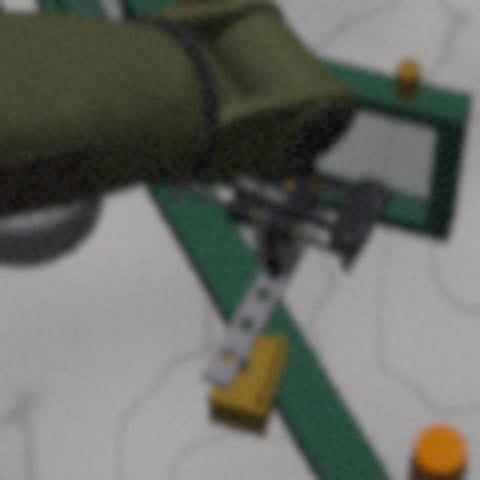

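```bash
python3 -m inch '{"grip":[-1,-1,-1,-1,-1,-1,-1,-1],"travel":[[-0.05,0.08,0],[-0.05,0.1,0.1],[0.09,0.15,0.4],[0.25,0.24,0.76],[0.43,0.33,1.13],[0.62,0.43,1.5],[0.62,0.43,1.5],[0.62,0.43,1.5]],"turn":[[0,0,0],[0,0,0],[0,0,0],[0,0,0],[0,0,0],[0,0,0],[0,0,0],[0,0,0]]}'
python3 - <<'E'
from h import *
print(manip.read_state()['wrist_force'],manip.read_state()['moment'])
snap('scene','scene10');_,d=snap('top','top10')
a=cv2.imread('pics/scene10.png');b=cv2.imread('pics/top10.png')
x=cv2.resize(a[150:270,250:370],None,fx=4,fy=4,interpolation=cv2.INTER_CUBIC)
y=cv2.resize(b[160:240,300:350],None,fx=6,fy=6,interpolation=cv2.INTER_CUBIC)
cv2.imwrite('pics/m10.png',np.hstack([x,y]))
E
```

```text
clock: 16.25
eef_pos: [585.3, 30.8, 80.9]
eef_rot: [3.134, -0.004, 0.484]
wrist_force: [1.1, -1.5, -1.0]
finger_gap: 11.5
[ 1.06896778 -1.48569478 -1.02454466] [-0.22366096 -0.09645615 -0.11531314]
```

View pics/m10.png

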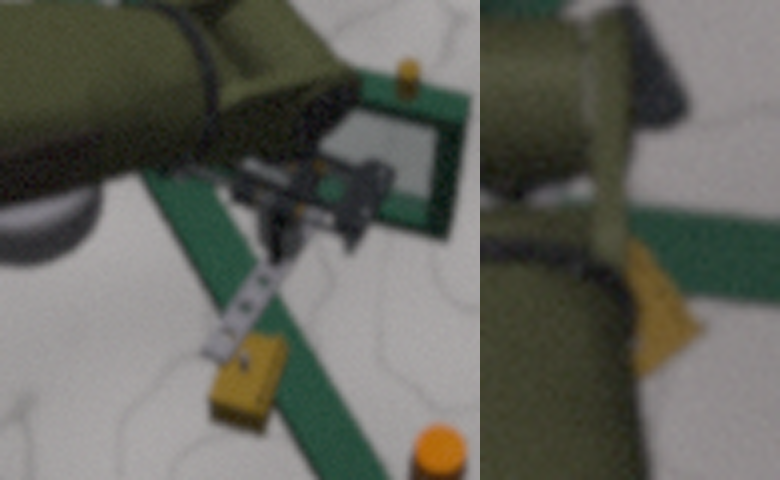

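```bash
cat >> h.py <<'E'
def hole(s,head,t,piv=(648.7,62.7),dz=4):
    h=np.radians(head); r=s*np.cos(t)-dz*np.sin(t)
    return np.array([piv[0]+r*np.cos(h),piv[1]+r*np.sin(h),54+s*np.sin(t)+dz*np.cos(t)])
E
python3 - <<'E'
from h import *
a=cv2.imread('pics/scene10.png')
cv2.imwrite('pics/m10b.png',cv2.resize(a[205:260,290:335],None,fx=10,fy=10,interpolation=cv2.INTER_CUBIC))
for t in(.15,.2,.25):
  for s in(106,139,172,197): print(t,s,np.round((np.array(proj('scene',hole(s,-152.2,t)))-[290,205]+.5)*10))
E
```

```text
0.15 106 [262. 157.]
0.15 139 [218. 226.]
0.15 172 [173. 297.]
0.15 197 [138. 351.]
0.2 106 [263. 147.]
0.2 139 [219. 213.]
0.2 172 [174. 280.]
0.2 197 [140. 333.]
0.25 106 [265. 136.]
0.25 139 [221. 199.]
0.25 172 [177. 263.]
0.25 197 [142. 313.]
```

View pics/m10b.png

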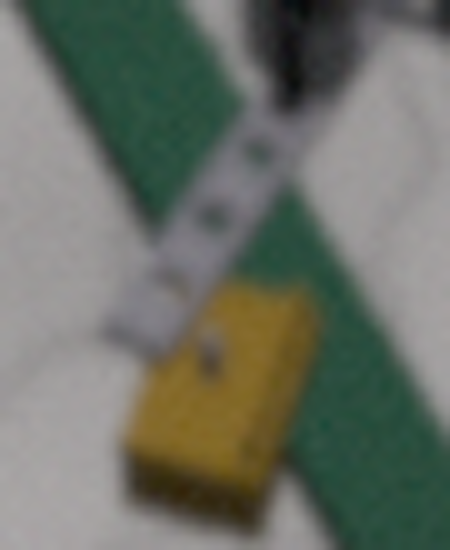

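```bash
python3 - <<'E'
from h import *
for P in((503.8,-32.4,76),(503.8,-32.4,50)): print(np.round((np.array(proj('scene',P))-[290,205]+.5)*10))
print([atz('scene',290+x/10-.5,205+y/10-.5,z).round(1) for x,y,z in((213,333,76),(207,372,50))])
E
python3 -m inch '{"grip":[-1,-1,-1,-1,-1],"travel":[[0.1,-0.2,0],[0.2,-0.4,0],[0.33,-0.59,0],[0.33,-0.59,0],[0.33,-0.59,0]],"turn":[[0,0,1.8],[0,0,3.6],[0,0,5.5],[0,0,5.5],[0,0,5.5]]}'
python3 - <<'E'
from h import *
print(manip.read_state()['wrist_force'])
snap('scene','scene11')
a=cv2.imread('pics/scene11.png')
cv2.imwrite('pics/m11b.png',cv2.resize(a[205:260,290:335],None,fx=10,fy=10,interpolation=cv2.INTER_CUBIC))
for s in(106,139,172): print(s,np.round((np.array(proj('scene',hole(s,-146.7,.2)))-[290,205]+.5)*10))
E
```

```text
[214. 334.]
[215. 370.]
[array([503.9, -31.9,  76. ]), array([501.2, -31.4,  50. ])]
clock: 16.98
eef_pos: [588.7, 24.9, 80.9]
eef_rot: [3.134, -0.004, 0.58]
wrist_force: [2.6, -1.3, -1.8]
finger_gap: 12.2
[ 2.59978884 -1.34288882 -1.76241506]
106 [290. 157.]
139 [255. 227.]
172 [219. 298.]
```

View pics/m11b.png

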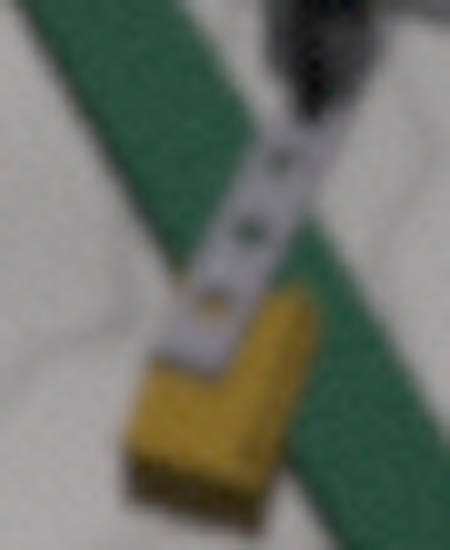

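```bash
python3 - <<'E'
from h import *
for z in(89,91,93):
  for x,y,n in((212,302,'now'),(172,283,'prev')): print(n,z,atz('scene',290+x/10-.5,205+y/10-.5,z).round(1))
print(hole(172,-146.7,.2),hole(172,-147.3,.2))
E
```

```text
now 89 [506.6 -27.9  89. ]
prev 89 [500.  -14.5  89. ]
now 91 [506.  -28.8  91. ]
prev 91 [499.4 -15.4  91. ]
now 93 [505.5 -29.7  93. ]
prev 93 [498.8 -16.3  93. ]
[508.47093717 -29.41327729  92.09139121] [507.51403566 -27.93977819  92.09139121]
```

```bash
python3 -m inch '{"grip":[-1,-1,-1,-1,-1],"travel":[[0.03,-0.06,0],[0.03,-0.06,0],[-0.05,-0.11,-0.18],[-0.13,-0.16,-0.36],[-0.13,-0.16,-0.36]],"turn":[[0,0,0.5],[0,0,0.5],[0,0,0.5],[0,0,0.5],[0,0,0.5]]}'
python3 - <<'E'
from h import *
print(manip.read_state()['wrist_force'])
snap('scene','scene12')
a=cv2.imread('pics/scene12.png')
cv2.imwrite('pics/m12b.png',cv2.resize(a[205:260,290:335],None,fx=10,fy=10,interpolation=cv2.INTER_CUBIC))
for s in(106,139,172): print(s,np.round((np.array(proj('scene',hole(s,-146.7,.15)))-[290,205]+.5)*10))
E
```

```text
clock: 17.65
eef_pos: [587.2, 23.1, 77.2]
eef_rot: [3.134, -0.004, 0.588]
wrist_force: [-0.8, -3.1, -0.1]
finger_gap: 12.5
[-0.78214964 -3.05671281 -0.09082822]
106 [289. 167.]
139 [254. 240.]
172 [218. 314.]
```

View pics/m12b.png

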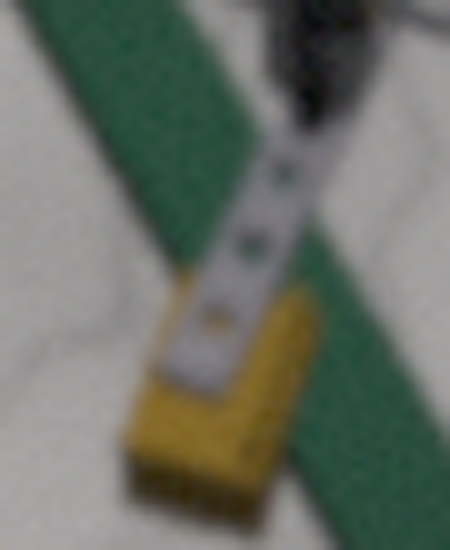

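```bash
python3 -m inch '{"grip":[-1,-1,-1,-1,-1],"travel":[[-0.16,-0.14,0],[-0.16,-0.14,0],[-0.24,-0.19,-0.2],[-0.32,-0.24,-0.37],[-0.32,-0.24,-0.37]],"turn":[[0,0,0.3],[0,0,0.3],[0,0,0.3],[0,0,0.3],[0,0,0.3]]}'
python3 - <<'E'
from h import *
print(manip.read_state()['wrist_force'])
snap('scene','scene13')
a=cv2.imread('pics/scene13.png')
cv2.imwrite('pics/m13b.png',cv2.resize(a[205:260,290:335],None,fx=10,fy=10,interpolation=cv2.INTER_CUBIC))
for t in(.1,.15):
 for s in(106,139,172): print(t,s,np.round((np.array(proj('scene',hole(s,-146.7,t)))-[290,205]+.5)*10))
E
```

```text
clock: 18.32
eef_pos: [583.8, 20.7, 73.3]
eef_rot: [3.134, -0.004, 0.594]
wrist_force: [0.7, -2.1, 0.6]
finger_gap: 12.1
[ 0.69691902 -2.12742285  0.63976058]
0.1 106 [288. 177.]
0.1 139 [253. 252.]
0.1 172 [217. 329.]
0.15 106 [289. 167.]
0.15 139 [254. 240.]
0.15 172 [218. 314.]
```

View pics/m13b.png

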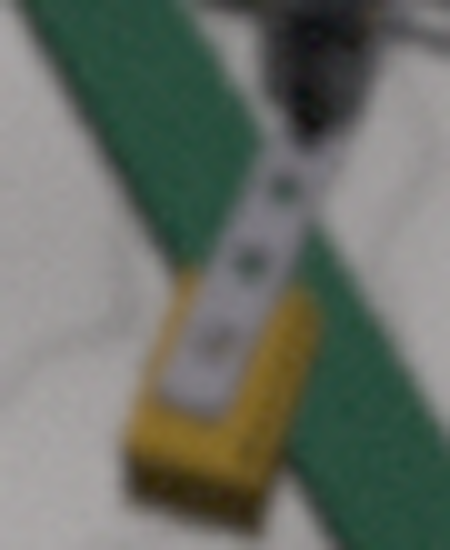

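```bash
python3 -m inch '{"grip":[-1,-1,-1,-1,-1,-1],"travel":[[-0.05,-0.03,-0.2],[-0.1,-0.06,-0.4],[-0.13,-0.09,-0.6],[-0.15,-0.1,-0.8],[-0.15,-0.1,-0.85],[-0.15,-0.1,-0.85]],"turn":[[0,0,0],[0,0,0],[0,0,0],[0,0,0],[0,0,0],[0,0,0]]}'
python3 - <<'E'
from h import *
print(manip.read_state()['wrist_force'])
snap('scene','scene14')
a=cv2.imread('pics/scene14.png')
cv2.imwrite('pics/m14b.png',cv2.resize(a[205:260,290:335],None,fx=10,fy=10,interpolation=cv2.INTER_CUBIC))
for t in(0,.05):
 for s in(106,139,172): print(t,s,np.round((np.array(proj('scene',hole(s,-146.7,t)))-[290,205]+.5)*10))
E
```

```text
clock: 19.12
eef_pos: [582.7, 19.7, 65.3]
eef_rot: [3.134, -0.004, 0.594]
wrist_force: [0.1, -1.8, 5.1]
finger_gap: 12.2
[ 0.11782923 -1.79406976  5.05180797]
0 106 [287. 194.]
0 139 [252. 274.]
0 172 [216. 356.]
0.05 106 [288. 186.]
0.05 139 [252. 264.]
0.05 172 [216. 343.]
```

View pics/m14b.png

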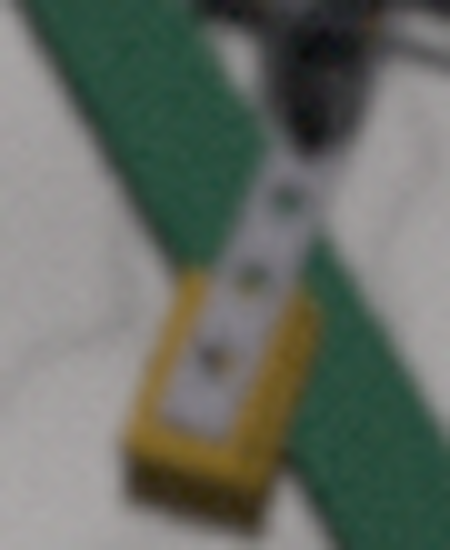

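The holes now sit at (286,199), (250,278) and (215,358), which matches a level bar, and the pin shows in the end hole. Letting go.

```bash
python3 -m inch '{"grip":[-0.3,-0.1,0,0,0,0,0,0,0,0],"travel":[[0,0,0],[0,0,0],[0,0,0],[0,0,3],[0,0,8],[0,0,14],[0,0,20],[0,0,25],[-4,-5,27],[-8,-10,27]],"turn":[[0,0,0],[0,0,0],[0,0,0],[0,0,0],[0,0,0],[0,0,0],[0,0,0],[0,0,0],[0,0,0],[0,0,0]]}'
python3 -m inch '{"grip":[0,0,0,0,0],"travel":[[-3,-5,0],[-6,-10,0],[-8,-14,0],[-8,-18,0],[-8,-18,0]],"turn":[[0,0,0],[0,0,0],[0,0,0],[0,0,0],[0,0,0]]}'
python3 - <<'E'
from h import *
print(manip.read_state()['wrist_force'])
snap('scene','scene15');_,d=snap('top','top15')
a=cv2.imread('pics/scene15.png');b=cv2.imread('pics/top15.png')
cv2.imwrite('pics/m15.png',cv2.resize(a[205:260,290:335],None,fx=8,fy=8,interpolation=cv2.INTER_CUBIC))
cv2.imwrite('pics/n15.png',cv2.resize(b[140:230,285:365],None,fx=7,fy=6.6,interpolation=cv2.INTER_CUBIC))
cv2.imwrite('pics/n15b.png',cv2.resize(b[185:225,300:345],None,fx=13,fy=13,interpolation=cv2.INTER_CUBIC))
for s in(106,139,172,190):
    P=hole(s,-146.7,0);u,v=proj('top',P);print(s,np.round([(u-300+.5)*13,(v-185+.5)*13]),atd('top',u,v,d[round(v),round(u)]).round(1),P.round(1))
E
```

```text
clock: 20.42
eef_pos: [505.7, -76.4, 336.3]
eef_rot: [3.132, -0.006, 0.595]
wrist_force: [-0.8, -1.1, -0.4]
finger_gap: 46.6
clock: 21.05
eef_pos: [425.2, -258.1, 335.8]
eef_rot: [3.133, -0.005, 0.592]
wrist_force: [-0.8, -0.7, -1.7]
finger_gap: 46.8
[-0.75589044 -0.66169816 -1.73156089]
106 [186. 138.] [563.1   4.7  26.4] [560.1   4.5  58. ]
139 [257. 241.] [533.5 -13.7  45.1] [532.5 -13.6  58. ]
172 [328. 345.] [504.1 -31.4  73.9] [504.9 -31.7  58. ]
190 [367. 402.] [490.  -41.7  56.3] [489.9 -41.6  58. ]
```

View pics/n15.png

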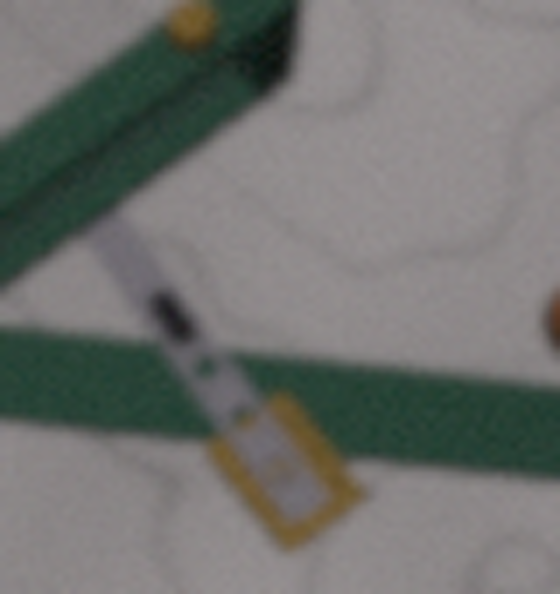

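View pics/n15b.png

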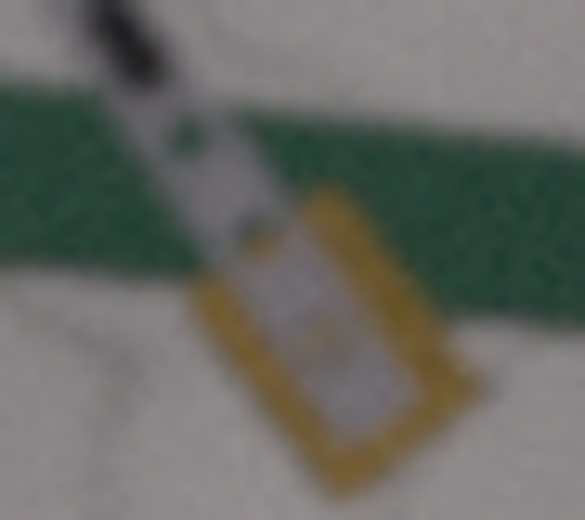

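View pics/m15.png

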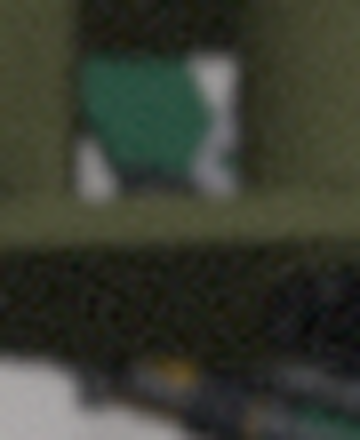

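The pin stands up through the end hole (depth reads 74 mm there, and the bar beside it 56 mm). The bar is level and the gripper is clear.

```bash
python3 -c "
from cell import manip
print(manip.sign_off())"
```

```text
the job is handed in; nothing more can be done
None
```

The stay's end hole is now seated on the pin with the sash open to about 0.77 rad, and I handed the job in at about 21 s. No verdict was reported.

- **Stay off the pin:** I pinched the tail, lifted the stay off and laid it level on the robot's side of the pin, then let go. The pictures showed no sash movement.
- **Sash opened:** I swung it by the knob from about 0.24 to 0.77 rad with the stay lying untouched. I measured the final angle from the knob's position.
- **Stay refitted:** I held the stay by its tab, lifted it over the pin, corrected by about 2–3 mm from the pictures and lowered it. Then I let go.

**Last checks:**
- From above, the pin showed inside the end hole. Depth read about 74 mm at the pin's top and 56 mm on the bar next to it, so the bar is right down.
- The gripper ended well clear at 336 mm height. The wrist force stayed within sensor noise, up to about 2 N.
- The arm hid the pin in the last scene-camera picture, so that camera's confirmation comes from the picture just before release. It also showed the bar level and seated.
- I did not measure the kitchen things again at the end. I planned the moves to keep clear of them, and the pictures I viewed showed no contact.

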